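# Open the lockout padlock by feel and present it at the tag reader

### The job

The red combination padlock lies in its cradle on the cryogenics bench with its dial up and its number unknown. While it stays in the cradle, turn the dial (the notch lies clockwise of where it stands) until you feel it drop into its notch and the shackle springs out a little, then pull the shackle all the way open; after that pick the lock up and hold it still, open, level and dial up, about 10 cm above the reader's window with the shackle pointing the way the yellow arrow points. Finish while holding it there in the gripper (do not put it down or let go), and leave everything else on the bench where it is.

Things in the scene. Friction and masses are not known exactly. Their poses are not given: they have to be found in the camera images.
- lock: Red combination padlock on its back, dial up. Body 80 (x) x 54 (y) x 28 mm thick; origin: centre of its underside, z up out of the dial face; shackle at the -x end. About 0.5 kg. Can be gripped across its 54 mm width at mid-length, fingers straddling the dial, whose grip stands 22 mm above the top face; both sides are free there, 60 mm along its length, down to 8 mm above the bench.
- dial_grip (a point): Point on the dial's axis (vertical, through the lock's origin), 14 mm above the body's top face, inside the grip bar. Dial: steel disc 42 mm across, 5 mm high; on it a black bar 36 x 12 mm, its top 22 mm above the face, with a white line on the half that points to the shackle when dial is 0. The point's x axis runs along the bar and turns with it.
- dial (a joint): Dial angle, rad, clockwise from above positive; at 0 the bar lies along the lock's x. Turns freely (0.04 N m), no end stops. Starts between -0.4 and 0.4; the notch lies between 1.0 and 2.0, different each time, about 0.3 rad wide. In it the shackle springs out by itself and the dial goes hard both ways until the shackle is pulled (a clutch slips at 0.35 N m).
- shackle (a joint): How far the shackle is out, in m: 0 locked shut, about 0.006 when it has sprung out at the notch, 0.022 fully open (hard stop). From 0.006 on it slides with about 1.2 N of friction and stays where it is left.
- crown (a point): Middle of the shackle's cross bar: round steel, 9 mm thick, straight for 30 mm along the lock's y, level with mid-thickness of the body, 91.5 mm from the lock's origin towards -x when shut; moves with the shackle. Axes as the lock's. 34 mm free between the legs; 37 mm free behind the bar up to the cradle's post. Under it only the bench, 50 mm below the bar's axis.
- cradle_floor (a point): Centre of the fixed cradle's floor, 36 mm above the bench; the lock's origin lies on it, x and y as the lock's. Blue lugs 12 mm above the floor at the lock's four corners, a rear wall and a front post (20 mm wide, inside the shackle) 18 mm above the floor hold the lock with about 1.5 mm play; it lifts straight out.
- window (a point): Centre of the reader's window, level with its top, 30 mm above the bench. The reader is a black box, 120 x 120 x 30 mm, fixed; the window centre lies 18 mm from the box's centre. z up; the yellow arrow on its top points to this frame's -x.
- yellow_lock: Small yellow padlock, 45 x 40 x 22 mm, lying on the bench; leave it alone. Origin: centre of the body's underside.
- flange: Aluminium ring, 54 mm across, 14 mm high, on the bench; leave it alone. Origin: centre of its underside.
- wrench: Steel wrench 180 mm long on the bench; leave it alone. Origin: its middle.
- screwdriver: Blue screwdriver 200 mm long on the bench; leave it alone. Origin: its middle.
- jar: Amber jar with black cap, 56 mm across, 85 mm high; leave it alone. Origin: centre of its underside.
- mug: Blue mug, 76 mm across, 85 mm high; leave it alone. Origin: centre of its underside.
Not all that is in view belongs to the job. What is shaped like the lock but turquoise is not meant.

How it is judged:
On the way, in this order (a step that is already met when the one before it is completed fails the run):
1. the dial is in its notch: the shackle has sprung out, the lock lies in the cradle (value of joint shackle above 0.004 m and distance between lock and cradle_floor below 0.012 m), for 0.2 s.
2. the shackle is pulled fully open while the lock lies in the cradle (value of joint shackle above 0.018 m and distance between lock and cradle_floor below 0.015 m), for 0.2 s.
At the end, for the whole second after the job is handed in: The lock is held still in the fingers, its shackle at least 17 mm out, the middle of its underside within 30 mm sideways of the window's centre and 50 to 160 mm above it, within 0.2 rad of level with the dial up, and the shackle pointing the way of the arrow within 0.25 rad (value of joint shackle above 0.017 m and horizontal distance between lock and window below 0.03 m and z of lock in the frame of window between 0.05 and 0.16 m and angle between lock's own z axis and vertical below 0.2 rad and angle between the x axis of lock and the x axis of window, either way round below 0.25 rad and x of crown in the frame of window below -0.05 m and contact force between the fingers and lock above 3 N and linear speed of lock below 0.02 m/s); the arm keeps its last pose, push and grip.
It fails at once if the yellow padlock, ring, wrench, screwdriver, jar or mug is moved by more than 3 cm (distance of any of yellow_lock, flange, wrench, screwdriver, jar, mug from where it was at the start of the episode above 0.03 m).
It also fails if it takes over 70 s, if anything falls off the work surface, if the arm or the gripper's body presses on something with over 40 N, if the wrist force passes 120 N, or if a joint passes its speed limit or range.

### The arm

A 7-joint arm with a two-finger parallel gripper is mounted at the origin on the work surface. World frame = base frame: x ahead of the robot, y to its left, z up, the work surface at z = 0. Lengths are in m, angles in rad, forces in N, time in s.
With the tool pointing down it reaches from about 0.4 to 0.925 m from the base axis. Payload 4.1 kg.
Tool frame: the origin (TCP) lies at the very end of the fingers, on their centre line; the grasp point (between the pads) lies 19 mm behind it (ctrl.hold_point_z is the z of the grasp point in the tool frame, in m); z points along the fingers, y is the direction in which the jaws open and shut (so a half turn about z gives the same grasp; the last joint's range is limited). The gripper opens to 85 mm and grips with 20 to 120 N. Pads are 22 mm wide; open, the fingers measure 114 mm over their backs; the gripper's body (76 mm by 85 mm) begins 54 mm behind the grasp point. The pads swing forward as they close: fully open they stand 13 mm farther back than shut.
Start: joints at [1.026, 0.398, 0.045, 1.537, -0.019, 1.207, -0.051], TCP at [0.28, -0.586, 0.231] pointing down, gripper open.
Joint ranges: [-2.82, 2.82], [-0.49, 2.23], [-1.37, 1.46], [0, 2.46], [-1.36, 4.5], [0.23, 2], [-2.94, 2.94]. Speed limits (rad/s): [2.57, 2.57, 3.14, 3.14, 3.14, 3.14, 3.14].

### API

Orientations are given as a rotation vector (axis times angle).
In Python, from workcell import ctrl, vision gives the robot as it stands.
- The arm moves only by the shell command python3 -m pendant 'ROWS' [FORCE]. ROWS is JSON, a list of rows, each a list of 7 numbers: the gripper's target within -1 to 1 (fully open at 1, half-way at 0, shut at -1), then the shift along the tool's x, y, z each as a share of 0.1 m, from -1 to 1, then the turn, a rotation vector about the tool's x, y, z each as a share of 0.12 rad, from -1 to 1. In form: [[grip, tx, ty, tz, wx, wy, wz], ...]. A call has 1 to 10 rows; each row shifts and turns the pose as measured when the row begins, along the tool's axes as they then stand; what a row does not reach is not made up. A row lasts 1/10 s, in which the tool goes at most 50 mm and 8.59 degrees, less where a joint would pass 70% of its speed; a pose out of reach is approached as far as the arm can. A call with a number of a shift or a turn outside -1 to 1 is refused whole. A call with a gripper value outside its range is refused whole. The fingers move at their own pace and stop on an object; FORCE is the grip in N (left out, the last holds). Time passes only in rows, so rows that do not move let the fingers close. It gives the time, the measured TCP pose, the force and the opening at its end, in the units of the state.
- ctrl.sense(): the state, without advancing time (a new reading comes with each control period).
- vision.grab_frame(name): name is "side" or "top"; returns a dict with "pixels" (384x512x3 uint8, blue, green, red), "fx", "fy", "cx", "cy" (pixels), "camera_from_world" (4x4, takes a point from world to camera coordinates). Camera axes: x right, y down, z forward; pixel columns grow to the right and rows downward; lengths in m; the calibration is good to about 2 mm. A picture is of the moment at which its call begins. There is no depth.
- ctrl.finish_job(): hands the job in, once; it reports no verdict.
The state is a dict: "time": time; "joint_pos": joint angles; "joint_vel": joint speeds; "effort": joint torques, N m; "tcp_pos": TCP position; "tcp_rot": TCP orientation; "ft_force": force on the tool from outside, world axes, zero at the start; "torque": the same for the moment, N m; "width": finger opening in m.
Only numpy, scipy, OpenCV 4.12 (cv2) and the standard library are available. Lean on these libraries where they do the work, as an engineer would, in place of code of your own. Each camera call takes 0.05 s, during which the arm holds its last target. There are 200 camera calls.

## Working session

There is one attempt and no reset: what is moved stays moved. The work goes in short steps, Python scripts to look and compute and a shell command to move; the robot and the scene stay as the last step left them, time stands still between calls to the robot, and variables do not carry over. Pictures are saved under pics/ and viewed, about 8 in all and at most 12, crops included, and the job is handed in when it is done.

```bash
mkdir -p pics
cat > h.py <<'E'
import numpy as np, cv2
from scipy.spatial.transform import Rotation as R
from workcell import ctrl, vision
def ray(f,u,v,z):
    T=f["camera_from_world"];Rm=T[:3,:3];c=-Rm.T@T[:3,3]
    d=Rm.T@np.array([(u-f["cx"])/f["fx"],(v-f["cy"])/f["fy"],1]);return c+d*(z-c[2])/d[2]
def proj(f,p):
    q=f["camera_from_world"]@np.r_[p,1];return q[0]/q[2]*f["fx"]+f["cx"],q[1]/q[2]*f["fy"]+f["cy"]
def snap(n):
    f=vision.grab_frame(n);f["camera_from_world"]=np.array(f["camera_from_world"]);return f
E
python3 - <<'E'
from h import *
a=snap("top");b=snap("side")
cv2.imwrite("pics/top0.png",a["pixels"]);cv2.imwrite("pics/side0.png",b["pixels"])
for f in(a,b):
  T=f["camera_from_world"];print(f["fx"],-T[:3,:3].T@T[:3,3],T[:3,:3].round(2).tolist())
s=ctrl.sense();print(s["tcp_pos"],s["tcp_rot"],s["time"],s["width"],R.from_rotvec(s["tcp_rot"]).as_matrix().round(2).tolist(),ctrl.hold_point_z)
E
```

```text
473.2502131049963 [ 0.45921422 -0.02052802  1.57695184] [[-0.02, -1.0, -0.01], [-1.0, 0.02, -0.08], [0.08, 0.01, -1.0]]
404.984628745406 [0.02280475 0.63275378 0.77560548] [[-0.78, -0.63, -0.01], [-0.39, 0.5, -0.77], [0.49, -0.59, -0.63]]
[ 0.28001553 -0.58593886  0.23035432] [-3.06217205e+00 -6.94139713e-01  7.79072476e-04] 0.1 0.08490004003618806 [[0.9, 0.43, -0.0], [0.43, -0.9, 0.0], [-0.0, -0.0, -1.0]] -0.0187
```

View pics/top0.png

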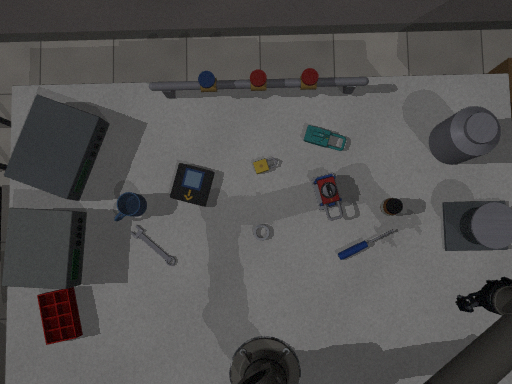

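View pics/side0.png

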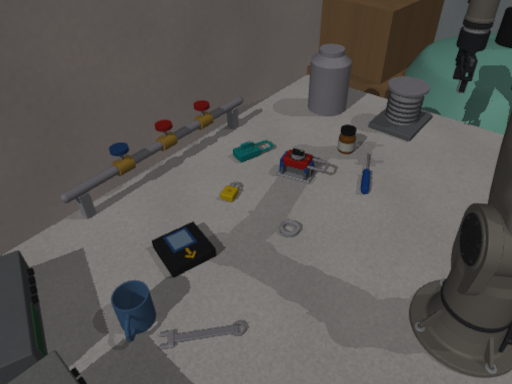

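The top view shows these candidates:
- red lock in its blue-lugged cradle at (328,189), which matches the description
- turquoise look-alike at (326,137)
- yellow lock at (264,166)
- red valve handles at (258,77) and (310,76)
- red tray at (60,315)

The reader is at (192,185), with its arrow at about (188,196). Next is a close crop of the lock, with the reader beside it.

Run:
```python
from h import *
a=snap("top");b=snap("side")
A=cv2.resize(a["pixels"][160:230,295:375],None,fx=6,fy=6,interpolation=cv2.INTER_CUBIC)   # 480x420
B=cv2.resize(a["pixels"][155:215,165:220],None,fx=5,fy=5,interpolation=cv2.INTER_CUBIC)
o=np.zeros((420,480+275,3),np.uint8);o[:,:480]=A;o[:300,480:]=B
cv2.imwrite("pics/c0.png",o)
for n,f,roi in(("top",a,(295,165,375,225)),("side",b,(265,135,345,190))):
  h=cv2.cvtColor(f["pixels"],cv2.COLOR_BGR2HSV)
  def m(lo,hi,r):
    k=cv2.inRange(h,lo,hi);z=np.zeros_like(k);z[r[1]:r[3],r[0]:r[2]]=k[r[1]:r[3],r[0]:r[2]];return z
  k=m((0,120,60),(8,255,255),roi)|m((172,120,60),(180,255,255),roi)
  p=cv2.findNonZero(k);r=cv2.minAreaRect(p);print(n,"red",r,len(p))
  if n=="top":
    bx=cv2.boxPoints(r);print([ray(f,u,v,.064)[:2].round(3).tolist() for u,v in bx],ray(f,*r[0],.064).round(4))
    k=m((105,100,40),(130,255,255),roi);n_,l,st,c=cv2.connectedComponentsWithStats(k)
    print("blue",[(st[i,4],c[i].round(1).tolist(),ray(f,*c[i],.048)[:2].round(4).tolist()) for i in range(1,n_) if st[i,4]>3])
  rr=(165,155,220,215) if n=="top" else (145,220,225,280)
  y=cv2.findNonZero(m((18,120,80),(35,255,255),rr));w=cv2.findNonZero(m((95,60,60),(125,255,255),rr))
  for q in(y,w):
    r=cv2.minAreaRect(q);print(len(q),r,q.reshape(-1,2).mean(0),ray(f,*q.reshape(-1,2).mean(0),.03).round(4),ray(f,*r[0],.03).round(4))
  if n=="top":
    d=cv2.inRange(h,(0,0,0),(180,255,45));z=np.zeros_like(d);z[155:215,160:225]=d[155:215,160:225]
    z=cv2.morphologyEx(z,cv2.MORPH_OPEN,np.ones((5,5)));r=cv2.minAreaRect(cv2.findNonZero(z));print("box",r,[ray(f,u,v,.03)[:2].round(3).tolist() for u,v in cv2.boxPoints(r)],ray(f,*r[0],.03))
```

```text
top red ((327.8269348144531, 189.8653564453125), (24.031387329101562, 16.92721939086914), 74.74488067626953) 185
[[0.614, -0.179], [0.627, -0.232], [0.552, -0.25], [0.539, -0.197]] [ 0.5827 -0.2145  0.064 ]
blue [(np.int32(50), [322.7, 177.4], [0.6249, -0.2014]), (np.int32(4), [340.2, 199.0], [0.5535, -0.2556]), (np.int32(5), [321.0, 204.0], [0.5388, -0.193]), (np.int32(16), [331.6, 203.6], [0.5392, -0.2273])]
27 ((188.75001525878906, 194.75001525878906), (6.363960266113281, 8.485280990600586), 45.0) [188.07407407 194.92592593] [0.5798 0.2398 0.03  ] [0.5803 0.2375 0.03  ]
345 ((192.70590209960938, 178.67648315429688), (18.675241470336914, 18.432706832885742), 14.03624439239502) [192.6057971  178.64057971] [0.6332 0.2243 0.03  ] [0.6331 0.224  0.03  ]
box ((191.91062927246094, 184.23963928222656), (37.10512161254883, 36.239845275878906), 14.743562698364258) [[0.574, 0.301], [0.69, 0.27], [0.655, 0.152], [0.54, 0.184]] [0.61473657 0.22677513 0.03      ]
side red ((296.5020751953125, 159.36721801757812), (26.79691505432129, 16.297161102294922), 14.931418418884277) 263
51 ((189.5500030517578, 252.8500213623047), (9.803059577941895, 8.22192096710205), 18.43494987487793) [189.98039216 253.11764706] [0.5802 0.2378 0.03  ] [0.5817 0.2379 0.03  ]
449 ((179.3000030517578, 239.10003662109375), (18.335756301879883, 27.280029296875), 63.43495178222656) [179.23608018 239.42761693] [0.6349 0.2234 0.03  ] [0.6356 0.2225 0.03  ]
```

View pics/c0.png

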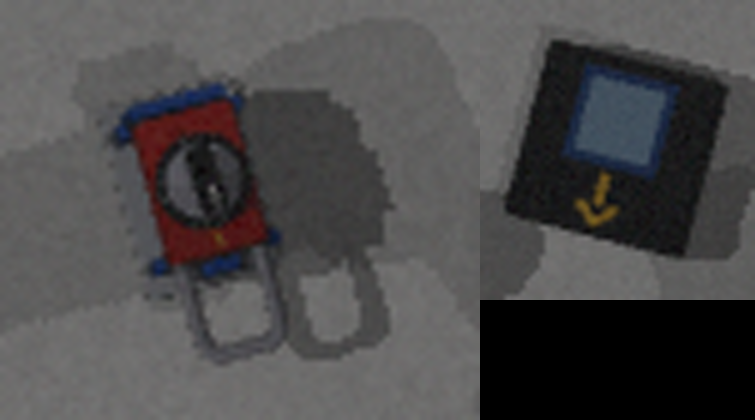

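The crop confirms the red lock, with its shackle pointing down and right to a crown near pixel (335,218). The dial bar is near the lock's axis, at about -0.1 rad. The red face measures 78x54 mm, and the window sits 18.5 mm from the box centre; both match the given sizes. Yaws are about +0.25 for the lock's x and -0.26 for the window's x.

```bash
cat >> h.py <<'E'
def to(x,y,z,yaw):
    s=ctrl.sense();M=R.from_rotvec(s["tcp_rot"]);d=M.inv().apply(np.array([x,y,z])-s["tcp_pos"])
    T=R.from_matrix(np.array([[np.cos(yaw),np.sin(yaw),0],[np.sin(yaw),-np.cos(yaw),0],[0,0,-1]]))
    w=(M.inv()*T).as_rotvec()
    print("shift units(0.1m)",(d/.1).round(3),"turn units(.12)",(w/.12).round(2),"q",np.round(s["joint_pos"],2),"t",s["time"],"F",np.round(s["ft_force"],1),"T",np.round(s["torque"],2),"w",round(s["width"],4),"tcp",np.round(s["tcp_pos"],4))
E
python3 -c "
from h import *
to(.583,-.2145,.2,.25)"
python3 -m pendant '[[1,0.45,-0.2,0,0,0,0.3],[1,0.45,-0.2,0,0,0,0.3],[1,0.45,-0.2,0,0,0,0.3],[1,0.45,-0.2,0,0,0,0.3],[1,0.45,-0.2,0,0,0,0.3],[1,0.45,-0.2,0,0,0,0.1]]'
python3 -c "
from h import *
to(.583,-.2145,.13,.25)"
```

```text
shift units(0.1m) [ 4.335 -2.047  0.309] turn units(.12) [-0.01  0.    1.63] q [ 1.03  0.4   0.05  1.54 -0.02  1.21 -0.05] t 0.2 F [-0.3 -0.1  0.5] T [-0.03 -0.03  0.03] w 0.0854 tcp [ 0.2801 -0.5861  0.2307]
time: 0.8
tcp_pos: [0.4881, -0.3848, 0.2279]
tcp_rot: [3.12, 0.352, -0.011]
ft_force: [-0.2, -0.4, -0.5]
width: 0.0854
shift units(0.1m) [ 1.311 -1.45   0.968] turn units(.12) [ 0.01  0.06 -0.21] q [ 0.62  0.35 -0.03  1.61  0.02  1.19 -0.76] t 0.8 F [-0.2 -0.4 -0.5] T [-0.05 -0.07  0.  ] w 0.0854 tcp [ 0.4881 -0.3848  0.2279]
```

Turning clockwise lowers q7, so I'll flip the tool half a turn (counter-clockwise) to keep range for the dial.

```bash
python3 -m pendant '[[1,0,0,0,0,0,-1],[1,0,0,0,0,0,-1],[1,0,0,0,0,0,-1],[1,0,0,0,0,0,-1],[1,0,0,0,0,0,-1],[1,0,0,0,0,0,-1],[1,0,0,0,0,0,-1],[1,0,0,0,0,0,-1],[1,0,0,0,0,0,-1],[1,0,0,0,0,0,-1]]'
python3 -m pendant '[[1,0,0,0,0,0,-1],[1,0,0,0,0,0,-1],[1,0,0,0,0,0,-1],[1,0,0,0,0,0,-1],[1,0,0,0,0,0,-1],[1,0,0,0,0,0,-1],[1,0,0,0,0,0,-1],[1,0,0,0,0,0,-1],[1,0,0,0,0,0,-1],[1,0,0,0,0,0,-1]]'
python3 -m pendant '[[1,0,0,0,0,0,-1],[1,0,0,0,0,0,-1],[1,0,0,0,0,0,-1],[1,0,0,0,0,0,-1],[1,0,0,0,0,0,-1],[1,0,0,0,0,0,-1],[1,0,0,0,0,0,0]]'
python3 -c "
from h import *
to(.583,-.2145,.15,.25+np.pi)"
```

```text
time: 1.8
tcp_pos: [0.4976, -0.3714, 0.2249]
tcp_rot: [-2.298, -2.13, 0.002]
ft_force: [-0.2, -0.7, -0.6]
width: 0.0855
time: 2.8
tcp_pos: [0.4952, -0.3711, 0.222]
tcp_rot: [-0.616, -3.067, -0.008]
ft_force: [-0.5, 0.2, -0.3]
width: 0.0852
time: 3.5
tcp_pos: [0.4934, -0.3714, 0.2199]
tcp_rot: [0.549, -3.08, -0.019]
ft_force: [-0.9, 0.2, 0.1]
width: 0.0857
shift units(0.1m) [-1.391  1.152  0.701] turn units(.12) [ 0.11 -0.1   0.86] q [ 1.04  0.41 -0.62  1.6   0.25  1.22  2.29] t 3.5 F [-0.9  0.2  0.1] T [ 0.02  0.01 -0.03] w 0.0857 tcp [ 0.4934 -0.3714  0.2199]
```

```bash
python3 -m pendant '[[1,-0.35,0.28,0.15,0.05,0,0.3],[1,-0.35,0.28,0.15,0.05,-0.1,0.3],[1,-0.35,0.28,0.15,0,0,0.25],[1,-0.35,0.28,0.15,0,0,0],[1,0,0,0,0,0,0],[1,0,0,0,0,0,0]]'
python3 -c "
from h import *
to(.583,-.2145,.11,.25+np.pi)
f=snap('side');cv2.imwrite('pics/s1.png',cv2.resize(f['pixels'][90:210,220:380],None,fx=4.5,fy=4.5,interpolation=cv2.INTER_CUBIC))
print(proj(f,np.array([.583,-.2145,.086])))"
```

```text
time: 4.1
tcp_pos: [0.5969, -0.2234, 0.1566]
tcp_rot: [-0.348, 3.122, -0.002]
ft_force: [-0.7, -0.2, 0.4]
width: 0.0855
shift units(0.1m) [0.116 0.118 0.466] turn units(.12) [-0.01  0.   -0.23] q [ 0.74  0.5  -0.62  1.64  0.31  1.11  1.83] t 4.1 F [-0.7 -0.2  0.4] T [-0.07 -0.03 -0.01] w 0.0855 tcp [ 0.5969 -0.2234  0.1566]
(np.float64(297.6943753191889), np.float64(150.65573722224778))
```

```bash
python3 -m pendant '[[1,0.12,0.12,0.2,0,0,-0.23],[1,0,0,0.25,0,0,0],[1,0,0,0,0,0,0]]'
python3 -c "
from h import *
to(.583,-.2145,.074,.25+np.pi)
f=snap('side');cv2.imwrite('pics/s1.png',cv2.resize(f['pixels'][90:210,220:380],None,fx=4.5,fy=4.5,interpolation=cv2.INTER_CUBIC))
"
```

```text
time: 4.45
tcp_pos: [0.5818, -0.2176, 0.1124]
tcp_rot: [-0.379, 3.116, -0.005]
ft_force: [-1.0, -0.0, -0.3]
width: 0.0854
shift units(0.1m) [-0.018  0.029  0.384] turn units(.12) [-0.03  0.02 -0.07] q [ 0.74  0.52 -0.61  1.72  0.34  1.01  1.82] t 4.45 F [-1.  -0.  -0.3] T [-0.02  0.01  0.04] w 0.0854 tcp [ 0.5818 -0.2176  0.1124]
```

View pics/s1.png

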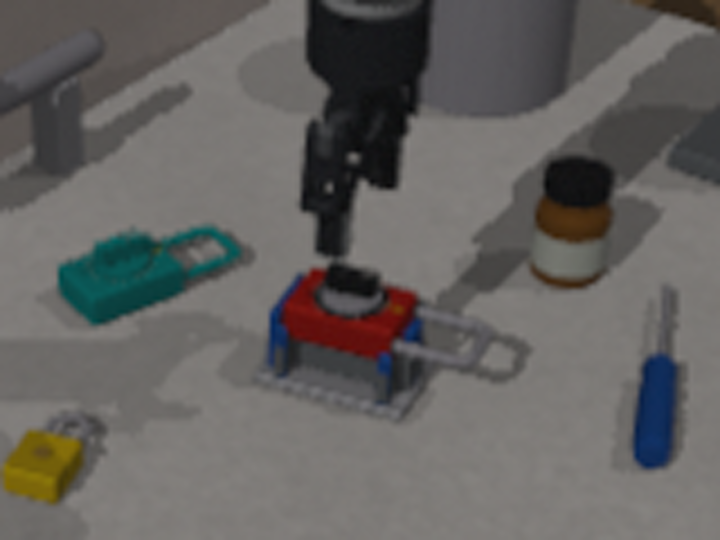

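The open gripper stands above the dial bar at (353,280) in the crop, fingers on either side. I'll lower it and close on the bar.

```bash
python3 -m pendant '[[1,-0.02,0.03,0.2,-0.03,0.02,-0.07],[0,0,0,0.17,0,0,0],[-0.3,0,0,0,0,0,0]]' 25
python3 -c "
from h import *
to(.583,-.2145,.074,.25+np.pi)"
python3 -m pendant '[[-1,0,0,0,0,0,0],[-1,0,0,0,0,0,0],[-1,0,0,0,0,0,0],[-1,0,0,0,0,0,0],[-1,0,0,0,0,0,0],[-1,0,0,0,0,0,0]]' 25
python3 -c "
from h import *
to(.583,-.2145,.074,.25+np.pi)"
```

```text
time: 4.8
tcp_pos: [0.5862, -0.2177, 0.0782]
tcp_rot: [-0.384, 3.111, -0.007]
ft_force: [0.6, 1.7, -0.9]
width: 0.0593
shift units(0.1m) [0.023 0.039 0.042] turn units(.12) [-0.04  0.05 -0.04] q [ 0.73  0.56 -0.59  1.74  0.38  0.95  1.8 ] t 4.8 F [ 0.6  1.7 -0.9] T [-0.01  0.   -0.02] w 0.0593 tcp [ 0.5862 -0.2177  0.0782]
time: 5.4
tcp_pos: [0.5868, -0.2173, 0.0787]
tcp_rot: [-0.383, 3.11, -0.006]
ft_force: [0.8, 0.6, -1.5]
width: 0.0112
shift units(0.1m) [0.031 0.037 0.047] turn units(.12) [-0.04  0.06 -0.04] q [ 0.73  0.56 -0.59  1.74  0.37  0.95  1.8 ] t 5.4 F [ 0.8  0.6 -1.5] T [ 0.01 -0.05  0.03] w 0.0112 tcp [ 0.5868 -0.2173  0.0787]
```

```bash
python3 -m pendant '[[-1,0.03,0.02,0.03,0,0,0.6],[-1,0,0,0,0,0,1],[-1,0,0,0,0,0,1],[-1,0,0,0,0,0,1],[-1,0,0,0,0,0,1],[-1,0,0,0,0,0,1],[-1,0,0,0,0,0,0]]' 30
python3 -c "
from h import *
to(.583,-.2145,.074,.25+np.pi)
f=snap('top');cv2.imwrite('pics/t2.png',cv2.resize(f['pixels'][160:230,295:375],None,fx=6,fy=6))"
```

```text
time: 6.1
tcp_pos: [0.5866, -0.219, 0.0792]
tcp_rot: [0.701, 3.044, -0.007]
ft_force: [-0.5, 0.2, -1.7]
width: 0.0109
shift units(0.1m) [0.053 0.025 0.051] turn units(.12) [-0.06  0.14 -5.85] q [ 0.61  0.52 -0.43  1.75  0.27  0.91  1.18] t 6.1 F [-0.5  0.2 -1.7] T [ 0.12 -0.02 -0.06] w 0.0109 tcp [ 0.5866 -0.219   0.0792]
```

```bash
S='from h import *;to(.583,-.2145,.074,.25+np.pi)'
python3 -m pendant '[[-1,0,0,0,0,0,0.8],[-1,0,0,0,0,0,0.8],[-1,0,0,0,0,0,0]]' >/dev/null; python3 -c "$S"
python3 -m pendant '[[-1,0,0,0,0,0,0.8],[-1,0,0,0,0,0,0]]' >/dev/null; python3 -c "$S"
```

```text
shift units(0.1m) [0.058 0.02  0.051] turn units(.12) [-0.05  0.15 -7.42] q [ 0.58  0.52 -0.39  1.75  0.25  0.91  1.02] t 6.45 F [-0.8 -0.1 -1.7] T [ 0.09  0.08 -0.02] w 0.0111 tcp [ 0.5863 -0.2195  0.0792]
shift units(0.1m) [0.06  0.018 0.051] turn units(.12) [-0.04  0.15 -8.18] q [ 0.57  0.52 -0.37  1.75  0.24  0.9   0.94] t 6.65 F [-0.8  0.9 -1.4] T [ 0.09  0.14 -0.05] w 0.0105 tcp [ 0.5862 -0.2197  0.0792]
```

```bash
python3 -c "
from h import *
f=snap('top');h=cv2.cvtColor(f['pixels'],cv2.COLOR_BGR2HSV)
to(.583,-.2145,.074,.25+np.pi)
cv2.imwrite('pics/t3.png',np.hstack([cv2.imread('pics/t2.png'),cv2.resize(f['pixels'][160:230,295:345],None,fx=6,fy=6)]))"
```

```text
shift units(0.1m) [0.058 0.017 0.05 ] turn units(.12) [-0.04  0.15 -8.17] q [ 0.57  0.52 -0.37  1.75  0.24  0.9   0.94] t 6.7 F [ 0.1 -0.5 -1.8] T [ 0.02  0.12 -0.04] w 0.0107 tcp [ 0.5862 -0.2196  0.0791]
```

View pics/t3.png

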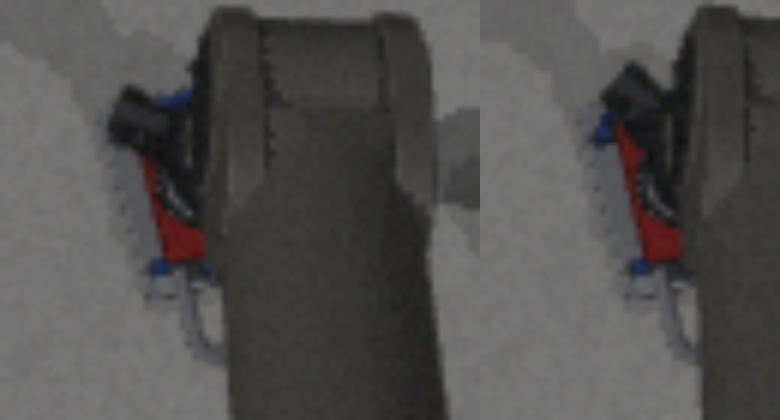

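The arm covers most of the lock from above: the bar grip holds, and the crown's visible corner, near (220,360), hasn't moved between the two views. I'll keep turning in small steps, watching the wrist torque.

```bash
cat > q.py <<'E'
from h import *
import sys,os
s=ctrl.sense();x=R.from_rotvec(s["tcp_rot"]).as_matrix()[:,0]
f=snap('side');c=f['pixels'][150:180,300:345].astype(float)
if not os.path.exists('ref.npy'): np.save('ref.npy',c)
print("turned",round((np.arctan2(-x[1],-x[0])-.25)*-1,3),"Tz",round(s["torque"][2],3),"F",np.round(s["ft_force"],1),"w",round(s["width"],4),"imgdiff",round(np.abs(c-np.load('ref.npy')).mean(),2),s["time"])
E
python3 q.py
for i in 1 2 3; do :; done
python3 -m pendant '[[-1,0,0,0,0,0,0.8],[-1,0,0,0,0,0,0]]' >/dev/null; python3 q.py
python3 -m pendant '[[-1,0,0,0,0,0,0.8],[-1,0,0,0,0,0,0]]' >/dev/null; python3 q.py
```

```text
turned 0.981 Tz -0.039 F [ 0.1 -0.5 -1.8] w 0.0107 imgdiff 0.0 6.7
turned 1.074 Tz -0.054 F [ 0.5  0.5 -0.9] w 0.0108 imgdiff 0.91 6.95
turned 1.165 Tz -0.016 F [ 0.6  0.2 -1. ] w 0.0108 imgdiff 1.45 7.2
```

```bash
python3 q.py
python3 -m pendant '[[-1,0,0,0,0,0,0.8],[-1,0,0,0,0,0,0]]' >/dev/null; python3 q.py
python3 -m pendant '[[-1,0,0,0,0,0,0.8],[-1,0,0,0,0,0,0]]' >/dev/null; python3 q.py
python3 -m pendant '[[-1,0,0,0,0,0,0.8],[-1,0,0,0,0,0,0]]' >/dev/null; python3 q.py
python3 -c "
from h import *
f=snap('side');c=f['pixels'][140:190,270:345]
r=np.load('ref.npy').astype(np.uint8)
a=cv2.resize(r,None,fx=8,fy=8);b=cv2.resize(c[10:40,30:],None,fx=8,fy=8);cv2.imwrite('pics/d4.png',np.vstack([a,b]))"
```

```text
turned 1.164 Tz 0.01 F [-0.6 -0.1 -1.5] w 0.0108 imgdiff 1.41 7.25
turned 1.257 Tz -0.058 F [-0.  -0.9 -1.1] w 0.0112 imgdiff 1.68 7.5
turned 1.348 Tz -0.063 F [ 0.  -0.1 -0.9] w 0.0108 imgdiff 2.02 7.75
turned 1.439 Tz -0.065 F [ 0.1 -0.2 -1.9] w 0.011 imgdiff 2.53 8.0
```

View pics/d4.png

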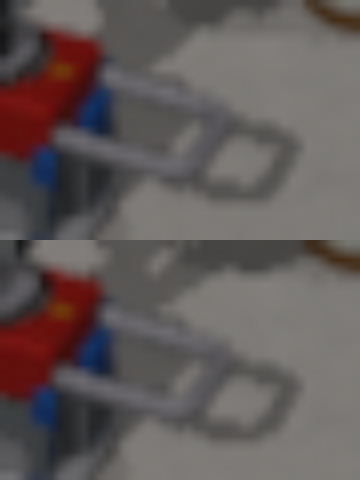

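The two side crops (before above, now below) show the crown at the same place, with its right end near (225,110), so the shackle hasn't sprung yet. I'll track just the crown by phase correlation.

```bash
sed -i 's/^if not.*$/c=c[10:28,14:34];g=lambda a:a.mean(2).copy()\nif not os.path.exists("ref2.npy"): np.save("ref2.npy",c)/; s/"imgdiff".*)).mean(),2)/"shift",np.round(cv2.phaseCorrelate(g(np.load("ref2.npy")),g(c))[0],2)/' q.py; python3 q.py;python3 q.py
python3 -m pendant '[[-1,0,0,0,0,0,0.8],[-1,0,0,0,0,0,0]]' >/dev/null; python3 q.py
python3 -m pendant '[[-1,0,0,0,0,0,0.8],[-1,0,0,0,0,0,0]]' >/dev/null; python3 q.py
```

```text
turned 1.438 Tz -0.021 F [-0.9 -0.4 -0.7] w 0.0106 shift [0. 0.] 8.1
turned 1.439 Tz -0.003 F [-0.6 -0.5 -0.5] w 0.0111 shift [0.02 0.07] 8.15
turned 1.535 Tz 0.007 F [-0.9  0.4 -0.9] w 0.0107 shift [-0.01  0.05] 8.4
turned 1.627 Tz -0.041 F [-1.1 -0.8 -0.5] w 0.0108 shift [-0.12  0.17] 8.65
```

```bash
python3 -m pendant '[[-1,0,0,0,0,0,0.8],[-1,0,0,0,0,0,0]]' >/dev/null; python3 q.py
python3 -m pendant '[[-1,0,0,0,0,0,0.8],[-1,0,0,0,0,0,0]]' >/dev/null; python3 q.py
```

```text
turned 1.717 Tz -0.011 F [-1.4  0.2  0.5] w 0.0106 shift [0.47 0.29] 8.9
turned 1.808 Tz -0.027 F [-2.3  0.7 -0.2] w 0.0108 shift [0.41 0.35] 9.15
```

```bash
python3 -c "
from h import *
f=snap('side');c=f['pixels'][150:180,300:345]
r=np.load('ref.npy').astype(np.uint8)
a=cv2.resize(r,None,fx=8,fy=8);b=cv2.resize(c,None,fx=8,fy=8)
t=snap('top')['pixels'][180:230,300:350];t=cv2.resize(t,(400,400));o=np.zeros((480,760,3),np.uint8);o[:,:360]=np.vstack([a,b]);o[:400,360:]=t
cv2.imwrite('pics/d5.png',o)"
```

```text
(no output)
```

View pics/d5.png

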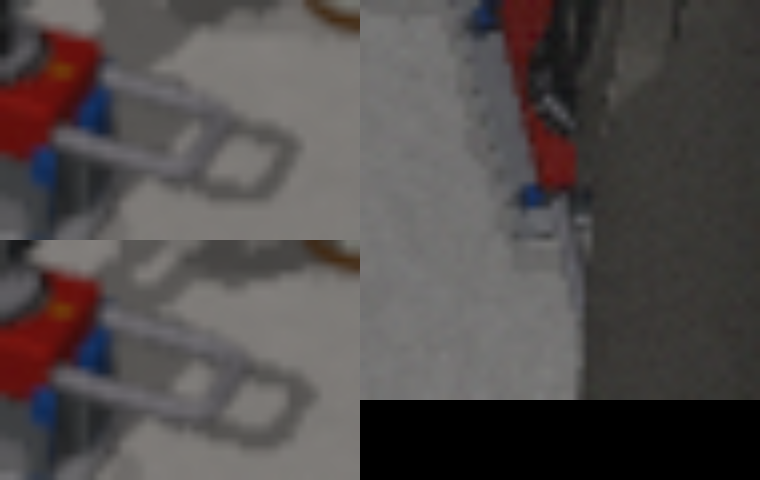

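The crown moved about 2.5 px outwards, from (225,110) to (245,355) in the lower crop. The shackle has sprung out and the dial is in the notch. Now I'll release, lift and measure the crown.

```bash
python3 -m pendant '[[0,0,0,0,0,0,0],[0,0,0,0,0,0,0],[0,0,0,-0.3,0,0,0],[-0.3,0,0,-0.4,0,0,-0.5],[-0.3,0,0,0,0,0,-0.5]]'
python3 -c "
from h import *
f=snap('side')
for p in((330.4,164),(325.6,171.2),(328,167.6)): print(ray(f,*p,.05).round(4))
c=np.array([.5845,-.2162]);e=np.array([np.cos(.25),np.sin(.25)]);k=c-.0975*e;print(k,proj(f,np.r_[k,.05]))
to(*k,.12,.25+np.pi/2)"
```

```text
time: 9.8
tcp_pos: [0.5861, -0.2195, 0.1512]
tcp_rot: [2.045, 2.362, 0.008]
ft_force: [1.1, 0.2, 0.6]
width: 0.0304
[ 0.4934 -0.2611  0.05  ]
[ 0.4855 -0.2215  0.05  ]
[ 0.4894 -0.2411  0.05  ]
[ 0.49003104 -0.24032189] (np.float64(327.67187332252655), np.float64(167.64112317788752))
shift units(0.1m) [-0.073 -0.968  0.276] turn units(.12) [ 0.09  0.07 -0.87] q [ 0.46  0.42 -0.22  1.7   0.11  1.02  0.34] t 9.85 F [-0.5  0.3  0.1] T [-0.02  0.05  0.03] w 0.0298 tcp [ 0.5844 -0.219   0.1486]
```

The crown measured in the side view, (0.489,-0.241), agrees with the estimate within 1 mm.

```bash
python3 -m pendant '[[-0.3,-0.03,-0.35,0,0.05,0.05,-0.45],[-0.3,-0.03,-0.35,0.1,0.05,0.02,-0.42],[-0.3,0,-0.3,0.15,0,0,0],[-0.3,0,0,0,0,0,0]]'
python3 -c "
from h import *
to(.4895,-.2405,.09,.24+np.pi/2)"
```

```text
time: 10.25
tcp_pos: [0.4861, -0.2439, 0.1216]
tcp_rot: [1.92, 2.486, 0.003]
ft_force: [-0.1, -0.5, -0.1]
width: 0.0299
shift units(0.1m) [0.024 0.041 0.316] turn units(.12) [ 0.02 -0.    0.13] q [ 0.58  0.33 -0.23  1.91  0.09  0.92  0.56] t 10.25 F [-0.1 -0.5 -0.1] T [-0.02  0.03  0.01] w 0.0299 tcp [ 0.4861 -0.2439  0.1216]
```

```bash
python3 -m pendant '[[-0.3,0.03,0.045,0.25,0,0,0.1],[-0.3,0,0.01,0.1,0,0,0],[-0.3,0,0,0,0,0,0]]'
python3 -c "
from h import *
to(.4895,-.2405,.034,.24+np.pi/2)"
```

```text
time: 10.55
tcp_pos: [0.4916, -0.2401, 0.0859]
tcp_rot: [1.936, 2.47, 0.004]
ft_force: [-0.4, 0.7, 0.2]
width: 0.0301
shift units(0.1m) [ 0.002 -0.024  0.519] turn units(.12) [0.03 0.01 0.01] q [ 0.56  0.38 -0.23  1.93  0.11  0.84  0.52] t 10.55 F [-0.4  0.7  0.2] T [-0.05  0.04  0.  ] w 0.0301 tcp [ 0.4916 -0.2401  0.0859]
```

```bash
python3 -m pendant '[[-0.3,0,-0.03,0.2,0,0,0],[-0.3,0,-0.01,0.2,0,0,0],[-0.3,0,0,0.1,0,0,0],[-0.3,0,0,0,0,0,0]]'
python3 -c "
from h import *
to(.4895,-.2405,.034,.24+np.pi/2)
f=snap('side');cv2.imwrite('pics/s6.png',cv2.resize(f['pixels'][110:200,260:370],None,fx=6,fy=6,interpolation=cv2.INTER_CUBIC))"
```

```text
time: 10.95
tcp_pos: [0.493, -0.2414, 0.0372]
tcp_rot: [1.929, 2.468, 0.008]
ft_force: [-0.4, 0.4, -0.5]
width: 0.0304
shift units(0.1m) [ 0.017 -0.032  0.031] turn units(.12) [0.08 0.03 0.03] q [ 0.55  0.45 -0.21  1.96  0.13  0.74  0.5 ] t 10.95 F [-0.4  0.4 -0.5] T [ 0.03  0.04 -0.03] w 0.0304 tcp [ 0.493  -0.2414  0.0372]
```

View pics/s6.png

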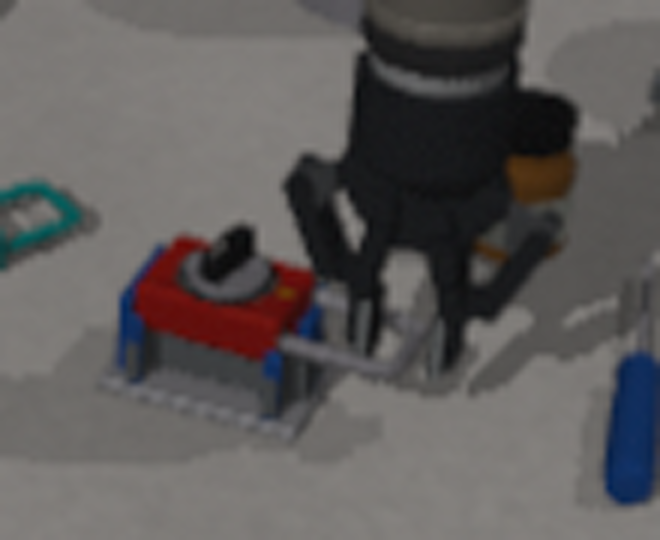

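The fingers straddle the shackle's cross bar: the inner finger, at (362,330), is inside the loop and the outer one, at (445,345), is outside it. I'll close and pull.

```bash
python3 -m pendant '[[-1,0,-0.03,0,0,0,0],[-1,0,0,0,0,0,0],[-1,0,0,0,0,0,0],[-1,0,0,0,0,0,0]]' 30
python3 -m pendant '[[-1,0,-0.08,0,0,0,0],[-1,0,-0.08,0,0,0,0],[-1,0,0,0,0,0,0]]'
python3 -c "
from h import *
to(.4895,-.2405,.034,.24+np.pi/2)"
```

```text
time: 11.4
tcp_pos: [0.4911, -0.2436, 0.0401]
tcp_rot: [1.928, 2.463, 0.008]
ft_force: [-0.6, -0.4, -2.0]
width: 0.0079
time: 11.7
tcp_pos: [0.4759, -0.2474, 0.0406]
tcp_rot: [1.925, 2.462, 0.011]
ft_force: [-2.1, -0.6, -1.1]
width: 0.0077
shift units(0.1m) [0.034 0.148 0.068] turn units(.12) [0.13 0.07 0.03] q [ 0.58  0.42 -0.22  1.99  0.13  0.72  0.53] t 11.7 F [-2.1 -0.6 -1.1] T [-0.16  0.23  0.  ] w 0.0077 tcp [ 0.4759 -0.2474  0.0406]
```

```bash
python3 -m pendant '[[-1,0,-0.04,0,0,0,0],[-1,0,-0.04,0,0,0,0],[-1,0,0,0,0,0,0],[-1,0,0,0,0,0,0]]'
python3 -c "
from h import *
to(.4895,-.2405,.034,.24+np.pi/2)
f=snap('side');cv2.imwrite('pics/s7.png',cv2.resize(f['pixels'][110:200,260:370],None,fx=6,fy=6,interpolation=cv2.INTER_CUBIC))"
```

```text
time: 12.1
tcp_pos: [0.4734, -0.2483, 0.0418]
tcp_rot: [1.917, 2.456, 0.022]
ft_force: [0.6, 0.1, -3.0]
width: 0.0081
shift units(0.1m) [0.037 0.173 0.082] turn units(.12) [0.23 0.1  0.05] q [ 0.59  0.41 -0.22  2.    0.12  0.71  0.54] t 12.1 F [ 0.6  0.1 -3. ] T [-0.02 -0.15  0.01] w 0.0081 tcp [ 0.4734 -0.2483  0.0418]
```

View pics/s7.png

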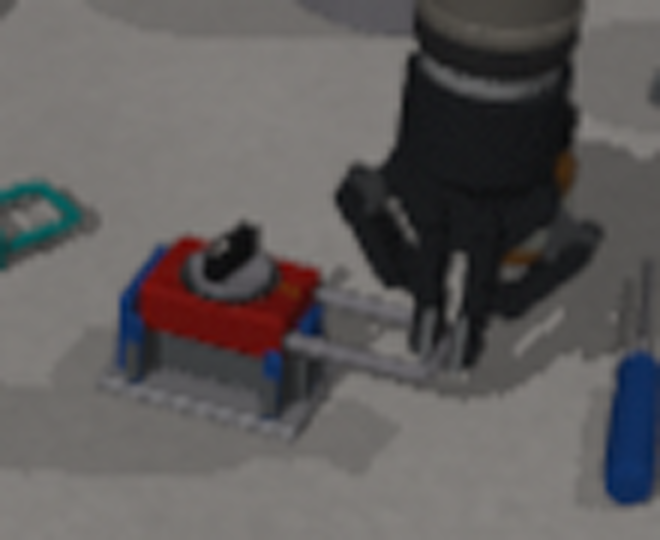

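The shackle is fully out: the crown is about 21 mm farther and the pull came to a stop at x=0.473, where the stop was expected (0.4745). Next I'll release, rise, turn and grasp the body.

```bash
python3 -m pendant '[[-0.4,0,0,0,0,0,0],[-0.4,0,0,0,0,0,0],[-0.4,0,0,-0.2,-0.1,0,0],[-0.4,0,0,-0.4,0,0,0],[1,0,0,-0.4,0.2,0.1,-1],[1,0,0,0,0,0,-1],[1,0,0,0,0,0,-1],[1,0,0,0,0,0,-1],[1,0,0,0,0,0,-1],[1,0,0,0,0,0,-1]]'
python3 -m pendant '[[1,0,0,0,0,0,-1],[1,0,0,0,0,0,-1],[1,0,0,0,0,0,-1],[1,0,0,0,0,0,-1],[1,0,0,0,0,0,-1],[1,0,0,0,0,0,-1],[1,0,0,0,0,0,0]]'
python3 -c "
from h import *
to(.583,-.2165,.13,.24+np.pi)
f=snap('side');p=(0,0)
h=cv2.cvtColor(f['pixels'],cv2.COLOR_BGR2HSV)
t=snap('top');h=cv2.cvtColor(t['pixels'],cv2.COLOR_BGR2HSV)
k=cv2.inRange(h,(0,120,60),(8,255,255))|cv2.inRange(h,(172,120,60),(180,255,255));z=0*k;z[165:225,295:375]=k[165:225,295:375];p=cv2.findNonZero(z);r=cv2.minAreaRect(p);print(len(p),r,ray(t,*r[0],.064))"
```

```text
time: 13.15
tcp_pos: [0.4657, -0.2496, 0.1468]
tcp_rot: [0.895, 3.004, 0.005]
ft_force: [0.9, 0.0, 0.1]
width: 0.0853
time: 13.85
tcp_pos: [0.4625, -0.251, 0.1471]
tcp_rot: [-0.267, 3.128, -0.001]
ft_force: [-0.3, -0.4, 0.1]
width: 0.0851
shift units(0.1m) [-1.245  0.136  0.174] turn units(.12) [-0.01  0.02 -0.58] q [ 0.83  0.29 -0.49  1.92  0.16  0.97  2.01] t 13.85 F [-0.3 -0.4  0.1] T [ 0.04 -0.06 -0.04] w 0.0851 tcp [ 0.4625 -0.251   0.1471]
193 ((328.1764831542969, 190.2058868408203), (24.25356101989746, 16.73495864868164), 75.96376037597656) [ 0.58161984 -0.2156277   0.064     ]
```

```bash
python3 -m pendant '[[1,-0.4,0.04,0,0,0,-0.3],[1,-0.4,0.04,0,0,0,-0.3],[1,-0.4,0.04,0,0,0,0],[1,0,0,0,0,0,0],[1,0,0,0,0,0,0]]'
python3 -c "
from h import *
to(.582,-.216,.09,.245+np.pi)"
```

```text
time: 14.45
tcp_pos: [0.5791, -0.2162, 0.146]
tcp_rot: [0.355, -3.12, 0.003]
ft_force: [-0.5, -0.5, -0.2]
width: 0.0853
shift units(0.1m) [-0.03  -0.003  0.56 ] turn units(.12) [-0.02 -0.02 -0.15] q [ 0.67  0.45 -0.5   1.7   0.25  1.05  1.88] t 14.45 F [-0.5 -0.5 -0.2] T [-0.01  0.03 -0.05] w 0.0853 tcp [ 0.5791 -0.2162  0.146 ]
```

```bash
python3 -m pendant '[[1,-0.03,0,0.3,0,0,-0.15],[1,0,0,0.3,0,0,0],[1,0,0,0,0,0,0]]'
python3 -c "
from h import *
to(.582,-.216,.03,.245+np.pi)
f=snap('side');cv2.imwrite('pics/s8.png',cv2.resize(f['pixels'][90:200,240:370],None,fx=5,fy=5,interpolation=cv2.INTER_CUBIC))"
```

```text
time: 14.75
tcp_pos: [0.5809, -0.2174, 0.0857]
tcp_rot: [0.376, -3.118, 0.008]
ft_force: [-0.9, -0.2, -0.4]
width: 0.0853
shift units(0.1m) [-0.015  0.013  0.557] turn units(.12) [-0.04 -0.01 -0.04] q [ 0.65  0.52 -0.48  1.74  0.3   0.95  1.86] t 14.75 F [-0.9 -0.2 -0.4] T [-0.01  0.   -0.02] w 0.0853 tcp [ 0.5809 -0.2174  0.0857]
```

View pics/s8.png

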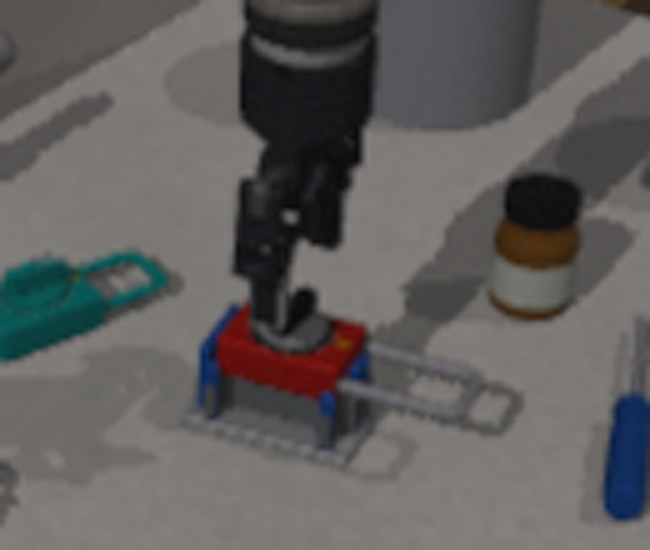

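```bash
python3 -c "
from h import *
f=snap('side');e=np.array([-.243,.97])
for z in(.086,.098):
  for r in (.043,.057,-.043): print(z,r,((np.array(proj(f,np.r_[np.array([.581,-.2174])+r*e,z]))-(240,90))*5).round())"
```

```text
0.086 0.043 [268. 340.]
0.086 0.057 [259. 353.]
0.086 -0.043 [319. 266.]
0.098 0.043 [268. 323.]
0.098 0.057 [260. 336.]
0.098 -0.043 [320. 250.]
```

The projected finger tips match the picture, at (268,323) and (320,250), so the fingers straddle the body evenly. I'll lower and grasp.

```bash
python3 -m pendant '[[1,-0.01,0.01,0.2,-0.03,0,-0.04],[1,0,0,0.2,0,0,0],[1,0,0,0.15,0,0,0],[1,0,0,0.05,0,0,0],[1,0,0,0,0,0,0]]'
python3 -c "
from h import *
to(.582,-.216,.03,.245+np.pi)"
```

```text
time: 15.35
tcp_pos: [0.5899, -0.221, 0.0371]
tcp_rot: [-0.374, 3.102, -0.019]
ft_force: [0.1, 0.3, 0.8]
width: 0.0855
shift units(0.1m) [0.066 0.069 0.069] turn units(.12) [-0.12  0.13 -0.04] q [ 0.63  0.59 -0.46  1.76  0.34  0.85  1.83] t 15.35 F [0.1 0.3 0.8] T [ 0.02  0.02 -0.01] w 0.0855 tcp [ 0.5899 -0.221   0.0371]
```

```bash
python3 -m pendant '[[1,0.07,0.07,0.07,-0.1,0.1,0],[1,0.02,0.02,0.05,0,0,0],[1,0,0,0,0,0,0]]'
python3 -c "
from h import *
to(.582,-.216,.03,.245+np.pi)"
```

```text
time: 15.65
tcp_pos: [0.5797, -0.2145, 0.0263]
tcp_rot: [-0.374, 3.113, -0.004]
ft_force: [-0.0, 0.5, 0.7]
width: 0.0854
shift units(0.1m) [-0.019 -0.02  -0.037] turn units(.12) [-0.03  0.04 -0.05] q [ 0.63  0.59 -0.46  1.79  0.34  0.83  1.82] t 15.65 F [-0.   0.5  0.7] T [ 0.02 -0.02  0.  ] w 0.0854 tcp [ 0.5797 -0.2145  0.0263]
```

```bash
python3 -m pendant '[[-1,-0.02,-0.02,0,0,0,0],[-1,0,0,0,0,0,0],[-1,0,0,0,0,0,0],[-1,0,0,0,0,0,0],[-1,0,0,0,0,0,0]]' 60
python3 -m pendant '[[-1,0,0,-0.2,0,0,0],[-1,0,0,-0.3,0,0,0],[-1,0,0,-0.4,0,0,0],[-1,0,0,-0.4,0,0,0],[-1,0,0,0,0,0,0]]'
python3 -c "
from h import *
to(.633,.224,.16,-.26+np.pi)"
```

```text
time: 16.15
tcp_pos: [0.5835, -0.2173, 0.0276]
tcp_rot: [-0.374, 3.111, -0.008]
ft_force: [0.1, -0.3, -0.1]
width: 0.0536
time: 16.65
tcp_pos: [0.5789, -0.2139, 0.1539]
tcp_rot: [0.379, -3.119, -0.006]
ft_force: [1.0, -0.2, -4.7]
width: 0.0534
shift units(0.1m) [-1.573  4.122 -0.045] turn units(.12) [ 0.03 -0.01  4.18] q [ 0.68  0.45 -0.51  1.69  0.24  1.07  1.9 ] t 16.65 F [ 1.  -0.2 -4.7] T [-0.02 -0.21  0.07] w 0.0534 tcp [ 0.5789 -0.2139  0.1539]
```

```bash
python3 -m pendant '[[-1,-0.06,0.2,0,0,0,0.2],[-1,-0.13,0.35,0,0,0,0.35],[-1,-0.12,0.35,0,0,0,0.35],[-1,-0.11,0.35,0,0,0,0.35],[-1,-0.1,0.35,0,0,0,0.35],[-1,-0.09,0.35,0,0,0,0.35],[-1,-0.08,0.35,0,0,0,0.35],[-1,-0.07,0.35,0,0,0,0.35],[-1,0,0.2,0,0,0,0.2],[-1,0,0,0,0,0,0]]'
python3 -c "
from h import *
to(.6345,.223,.14,-.26+np.pi)"
```

```text
time: 17.65
tcp_pos: [0.6153, 0.0859, 0.13]
tcp_rot: [-0.184, -3.096, -0.005]
ft_force: [-0.6, 1.0, -5.6]
width: 0.0532
shift units(0.1m) [-0.024  1.384 -0.1  ] turn units(.12) [-0.02 -0.33  1.18] q [ 0.18  0.5  -0.51  1.67  0.25  1.08  1.04] t 17.65 F [-0.6  1.  -5.6] T [ 0.02 -0.1   0.  ] w 0.0532 tcp [0.6153 0.0859 0.13  ]
```

```bash
python3 -m pendant '[[-1,0,0.3,-0.05,0,-0.1,0.3],[-1,0,0.3,-0.05,0,-0.1,0.3],[-1,0,0.3,-0.05,0,-0.1,0.3],[-1,0,0.3,-0.05,0,0,0.2],[-1,0,0.1,0,0,0,0.1],[-1,0,0,0,0,0,0]]'
python3 -c "
from h import *
to(.6345,.223,.132,-.26+np.pi)"
```

```text
time: 18.25
tcp_pos: [0.6321, 0.2069, 0.1347]
tcp_rot: [-0.422, -3.089, 0.027]
ft_force: [-0.9, -0.3, -4.3]
width: 0.0532
shift units(0.1m) [0.02  0.162 0.024] turn units(.12) [-0.17 -0.18 -0.1 ] q [-0.05  0.56 -0.48  1.56  0.28  1.12  0.71] t 18.25 F [-0.9 -0.3 -4.3] T [-0.01 -0.08 -0.  ] w 0.0532 tcp [0.6321 0.2069 0.1347]
```

```bash
python3 -m pendant '[[-1,0.02,0.16,0,-0.17,-0.18,-0.1],[-1,0,0,0,0,0,0],[-1,0,0,0,0,0,0],[-1,0,0,0,0,0,0]]'
python3 -c "
from h import *
to(.6345,.223,.132,-.26+np.pi)
f=snap('side');t=snap('top');o=np.hstack([cv2.resize(f['pixels'][150:300,120:270],(400,400)),cv2.resize(t['pixels'][150:230,150:230],(400,400))]);cv2.imwrite('pics/f.png',o)"
```

```text
time: 18.65
tcp_pos: [0.6327, 0.2124, 0.1292]
tcp_rot: [-0.414, -3.107, 0.017]
ft_force: [-0.1, 0.8, -4.5]
width: 0.0534
shift units(0.1m) [ 0.011  0.106 -0.029] turn units(.12) [-0.1  -0.05 -0.04] q [-0.05  0.56 -0.48  1.58  0.29  1.09  0.7 ] t 18.65 F [-0.1  0.8 -4.5] T [ 0.05 -0.09  0.03] w 0.0534 tcp [0.6327 0.2124 0.1292]
```

View pics/f.png

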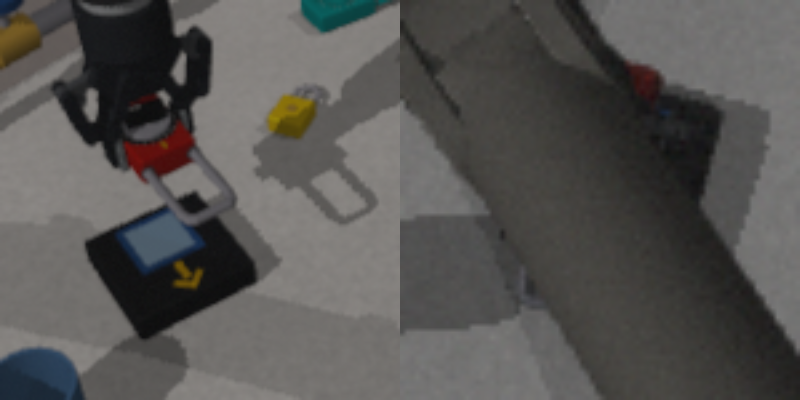

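The lock is held level and dial up over the reader. The open shackle at (200,195) points the way the arrow at (188,277) does. One small sideways correction, then I'll check that it's still and hand in.

```bash
python3 -m pendant '[[-1,0.01,0.14,0,-0.1,-0.05,0],[-1,0,0.03,0,0,0,0],[-1,0,0,0,0,0,0],[-1,0,0,0,0,0,0],[-1,0,0,0,0,0,0],[-1,0,0,0,0,0,0]]'
python3 -c "
from h import *
to(.6345,.223,.132,-.26+np.pi)
f=snap('side');h=cv2.cvtColor(f['pixels'],cv2.COLOR_BGR2HSV)
s=ctrl.sense();print(np.abs(s['joint_vel']).max())
for n,lo,hi,r in(('yellow',(20,120,80),(35,255,255),(215,175,250,205)),):
  print(n,cv2.findNonZero(cv2.inRange(h,lo,hi)[r[1]:r[3],r[0]:r[2]]).reshape(-1,2).mean(0)+r[:2])"
```

```text
time: 19.35
tcp_pos: [0.6375, 0.2296, 0.1296]
tcp_rot: [0.417, 3.111, 0.001]
ft_force: [-0.3, 0.0, -5.8]
width: 0.0533
shift units(0.1m) [ 0.012 -0.072 -0.024] turn units(.12) [ 0.01  0.02 -0.05] q [-0.07  0.57 -0.48  1.56  0.29  1.08  0.68] t 19.35 F [-0.3  0.  -5.8] T [ 0.   -0.11 -0.01] w 0.0533 tcp [0.6375 0.2296 0.1296]
0.0024664973883139554
yellow [229.01025641 192.74358974]
```

Position is within 8 mm of the window centre, the arm is still, the grip holds and the yellow lock hasn't moved.

```bash
python3 -c "
from workcell import ctrl
print(ctrl.finish_job())"
```

```text
the job is handed in; nothing more can be done
None
```

I opened the lock in its cradle and handed the job in at about 19.4 s, with the open lock held above the reader's window. The hand-in reported no verdict.

- **Dial:** I turned it clockwise in small steps. The side view showed the shackle sprung out by about 1.7 rad of tool turn. The wrist torque never showed the dial going hard, so the spring-out was confirmed by camera only.
- **Shackle:** I gripped the cross bar and pulled it to its stop with the lock still in the cradle. It stopped within about 4 mm of the fully open position I had worked out, and the picture showed it open.
- **Final hold:** the gripper is at 60 N with 53 mm opening, and the wrist reads 5.8 N of weight.
    - **Sideways:** the tool is about 7 mm from the window centre.
    - **Height:** the lock's underside is about 108 mm above the window, worked out from the tool pose.
    - **Direction and level:** both are within about 0.03 rad. The last picture shows the shackle open and pointing the arrow's way.
    - **Motion:** the arm was still before hand-in.
- **Other objects:** the yellow lock was where I expected it. I did not measure the other objects again at the end, but nothing came near them and no unexpected force appeared.

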